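Seat the weighing pan, tare the bench scale, then add the bolt

ROBOT

A 6-joint arm with a two-finger parallel gripper is mounted at the origin on the work surface; the furniture and walls round the work are solid. World frame = base frame: x ahead of the robot, y to its left, z up, the work surface at z = 0. Lengths are in m, angles in degrees, forces in N, time in s.
With the tool pointing down it reaches from about 0.25 to 0.725 m from the base axis. Payload 9.7 kg.
Tool frame: the origin (TCP) lies at the very end of the fingers, on their centre line; the grasp point (between the pads) lies grasp_offset behind it (grasp_offset is the distance from the TCP to the grasp point, in m); z points along the fingers, y is the line along which they close (so a half turn about z gives the same grasp; the last joint's range is limited). The gripper opens to 85 mm and grips with 20 to 120 N. Pads are 22 mm wide; open, the fingers measure 114 mm over their backs; the gripper's body (76 mm by 85 mm) begins 54 mm behind the grasp point. The pads swing forward as they close: fully open they stand 13 mm farther back than shut.
Start: joints at [66.463, 4.979, 10.078, 95.1, 0, 90], TCP at [0.22, 0.504, 0.231] pointing down, gripper open.
Joint ranges: [-179.16, 179.16], [-48.56, 103.87], [-65.8, 70.77], [-126.05, 130.52], [-82.76, 87.17], [-180, 180]. Speed limits (degrees/s): [127.2, 127.2, 147.25, 180, 180, 180].

INTERFACE

Orientations are given as [roll, pitch, yaw] about the fixed x, y, z axes, in that order (R = Rz(yaw) Ry(pitch) Rx(roll)).
In Python, from workcell import get_obs, camera, calibration, job_done, recognise, cut_out, mark_of, grasp_offset gives the robot as it stands.
- The arm moves only by the tool servo_tool, never from a script. Its argument "moves" is a list of rows, each a list of 3 entries, a list of its own where there are three numbers: the turn, a rotation vector about the tool's x, y, z in degrees, then the shift along the tool's x, y, z in m, then the opening in per cent of the stroke, from 0 (shut) to 100 (fully open). In form: [[[ax, ay, az], [x, y, z], claw], ...]. A call has 1 to 12 rows; each row shifts and turns the commanded pose from where the row before left it, along the tool's axes as they then stand; what a row does not reach is not made up. A row lasts 1/10 s, in which the tool goes at most 50 mm and 8.59 degrees, less where a joint would pass 70% of its speed; a pose out of reach is approached as far as the arm can. A call is refused whole if a number of a shift passes 0.05 or a number of a turn 8.59, either way. A call with a gripper value outside its range is refused whole. The fingers move at their own pace and stop on an object; "force" is the grip in N (left out, the last holds). Time passes only in rows, so rows that do not move let the fingers close. It gives the time, the measured TCP pose, the force, the opening and the grip force at its end, in the units of the state.
- get_obs(): the state, without advancing time (a new reading comes with each control period).
- camera(name): name is "scene" or "top" or "wrist"; returns (picture, depth): 480x640x3 uint8, red, green, blue; 480x640 float32, m along the optical axis (not along the pixel's ray), 0 where there is no reading.
- calibration(name): a dict with "camera_matrix" (3x3 intrinsics, pixels), "R" (3x3) and "t" (3): a world point X has camera coordinates R X + t. Camera axes: x right, y down, z forward; pixel columns grow to the right and rows downward; lengths in m; the calibration is good to about 2 mm. A picture is of the moment at which its call begins: read the wrist's pose just before it. calibration takes no time and is no camera call; for the wrist camera it gives the pose at the moment of the call.
- job_done(): hands the job in; it is judged then, once.
Trained networks look in the newest picture that a camera, given by its name, has taken for a name from the list of things; names that differ only in an ending like _2 or _b are one class to them, and where a whole thing is asked for, a point or a joint stands for the part that bears it (a point fixed in the world has none). Each returns a list of dicts, best first, with "score" (0 to 1); they miss things now and then, are a little off and sometimes report something else, mostly with a low value. They report only what shows in the picture. A call takes as long as a camera call.
- recognise(name, camera): "xyz" ([x, y, z] in m, in the coordinates of the camera as it stood for that picture, good to about 4 mm: the middle of the surface that is visible of it).
- cut_out(name, camera): "mask" (480x640 bool, what is visible of it).
- mark_of(name, camera): "xyz" ([x, y, z] in m, in the coordinates of the camera as it stood for that picture, good to about 4 mm: a listed point, or the origin of a listed thing).
The state is a dict: "time": time; "q": joint angles; "qd": joint speeds; "joint_efforts": joint torques, N m; "ee_pos": TCP position; "tcp_rot": TCP orientation; "wrist_force": force on the tool from outside, world axes, zero at the start; "torque": the same for the moment, N m; "opening": finger opening in m; "grasp_force": force on a finger pad.
Only numpy, scipy, OpenCV 4.12 (cv2) and the standard library are available. Lean on these libraries where they do the work, as an engineer would, in place of code of your own. Each camera call takes 0.05 s, during which the arm holds its last target. There are 200 camera calls.

TASK

Put the empty weighing pan on the deck of the bench scale and slide it until its two foot ribs drop into the deck's two grooves and it sits flat, centred from side to side, then let go of it. Hold the tare key fully down for about a second with nothing but the empty pan on the deck, and only then lay the loose bolt in the pan; the pan must stay seated and the key end up released. Be gentle: never load, press or push the scale with more than about 25 newtons, and leave the other things on the worktop where they are.

Things in the scene. Friction and masses are not known exactly. Their poses are not given: they have to be found in the camera images.
- scale: Grey bench scale fixed to the worktop. Origin on the worktop under the middle of the deck's travel; x points to its back (away from the robot at yaw 0), y to its left, z up. Housing x -110 to 110, y -151 to 71 mm, 48 mm high; a black display up to 62 mm high lies at x -56 to -92, y -84 to -140. Over 25 N on any part of it overloads it.
- deck_ref (a point): Point of the scale 60 mm above its origin, level with the top of the bare steel deck: 124 mm along y, 176 mm along x. Two grooves, 14 mm wide, 8 mm deep, run across it along y, 76 mm apart (centre lines); 51 mm of flat deck lies before them, 35 mm behind. It sinks 1 mm per 5 N. The grooves' midpoint is up to 17 mm before or behind this point, firmly set but unmeasured: feel or look for them.
- key_ref (a point): Point on the scale 60 mm above the worktop at x 0, y -112 mm, on the axis of the tare key: a round black key 24 mm across on a 46 mm square block right of the deck. The block's height is adjustable, stiff, and not measured: the top of the unpressed key is anywhere from 6 to 26 mm above this point.
- pan: Loose aluminium tray, 0.18 kg, 110 x 110 mm, walls 3 mm. Origin: its middle, underside of its foot ribs, z up. Two foot ribs along y at x -38 and 38 mm: 10 mm wide, 70 long, 5 deep. Floor top z 8, rim z 25. With ribs on top of the deck its origin is 60 mm over the worktop; seated (ribs in grooves, floor on deck) 55, less the sinking. About 1 to 3 N slides it on the deck and it drops in by its own weight when not held.
- pan_grip (a point): Middle of the top edge of the pan's upright grip plate, at pan x -50, y 0, z 54 mm; pan axes. The plate is 10 mm thick along x (outer face flush with the front wall's outside), 44 mm wide along y, 29 mm higher than the rim; pinch it from above on its front and back faces. The pan can also be pushed by the front wall below it.
- bolt: Loose steel hex bolt with nut, lying on its side, 77 mm long, 60 g. Origin under its middle on the surface it lies on; length along y: head at y 31 to 39 mm, nut at y -26 to -19 mm, both 22 mm wide; between them the shank is 11 mm thick, its axis at z 10 mm. Pinch the shank near y 6 mm.
- tare_key (a joint): Travel of the tare key, 0 released to 0.005 m fully down. Sprung: starts to move at 1 N, fully down takes 5 N; it counts as pressed from 0.0035 m (about 4 N).
- tape_measure: Bystander: tape measure 37 x 81 x 62 mm, behind the scale on the left. Origin under its middle.
- bit_case: Bystander: grey case 55 x 74 x 38 mm, behind the scale on the right. Origin under its middle.
- marker: Bystander: marker pen 15 x 136 x 16 mm lying left of the scale. Origin under its middle.
- spanner: Bystander: flat spanner 27 x 166 x 8 mm, to the right of the scale. Origin under its middle.

How it is judged (in metres and radians):
On the way, in this order (a step that is already met when the one before it is completed fails the run):
1. the empty pan sits flat with its ribs in the deck's grooves and is let go (z of pan in the frame of scale between 0.05 and 0.0575 m and x of pan in the frame of scale between -0.025 and 0.025 m and y of pan in the frame of scale between -0.02 and 0.02 m and angle between pan's own z axis and vertical below 0.04 rad and contact force between the fingers and pan below 0.2 N and not (x of bolt in the frame of pan between -0.055 and 0.055 m and y of bolt in the frame of pan between -0.055 and 0.055 m and z of bolt in the frame of pan between 0 and 0.03 m) and value of joint tare_key below 0.0015 m), for 0.2 s.
2. the tare key is held down (3.5 mm or more) for 0.6 s with the seated empty pan untouched (value of joint tare_key above 0.0035 m and z of pan in the frame of scale between 0.05 and 0.0575 m and x of pan in the frame of scale between -0.025 and 0.025 m and y of pan in the frame of scale between -0.02 and 0.02 m and angle between pan's own z axis and vertical below 0.04 rad and contact force between the fingers and pan below 0.2 N and not (x of bolt in the frame of pan between -0.055 and 0.055 m and y of bolt in the frame of pan between -0.055 and 0.055 m and z of bolt in the frame of pan between 0 and 0.03 m)), for 0.6 s.
3. the key is released and the bolt lies in the pan (value of joint tare_key below 0.0015 m and z of pan in the frame of scale between 0.05 and 0.0575 m and x of pan in the frame of scale between -0.025 and 0.025 m and y of pan in the frame of scale between -0.02 and 0.02 m and angle between pan's own z axis and vertical below 0.04 rad and x of bolt in the frame of pan between -0.055 and 0.055 m and y of bolt in the frame of pan between -0.055 and 0.055 m and z of bolt in the frame of pan between 0 and 0.03 m), for 0.2 s.
At the end, for the whole second after the job is handed in: Pan seated: origin 50 to 57.5 mm over the scale's, within 25 mm in x and 20 mm in y, tilt under 0.04 rad. Bolt origin within 55 mm of the pan's middle in x and y, 0 to 30 mm above its origin. Key up (under 1.5 mm). Both at rest (under 20 mm/s) (all of step 3 and linear speed of each of bolt, pan below 0.02 m/s); the robot touches nothing.
It fails at once if the scale is loaded, pressed or pushed with more than 28 N (contact force between scale and anything else above 28 N).
It fails at once if the tare key is pressed while the pan is not seated or the bolt is in the pan (value of joint tare_key above 0.0035 m and (not (z of pan in the frame of scale between 0.05 and 0.0575 m and x of pan in the frame of scale between -0.025 and 0.025 m and y of pan in the frame of scale between -0.02 and 0.02 m and angle between pan's own z axis and vertical below 0.04 rad) or (x of bolt in the frame of pan between -0.055 and 0.055 m and y of bolt in the frame of pan between -0.055 and 0.055 m and z of bolt in the frame of pan between 0 and 0.03 m))).
It fails at once if a bystander is moved more than 25 mm (distance of any of tape_measure, bit_case, marker, spanner from where it was at the start of the episode above 0.025 m).
It also fails if it takes over 72 s, if anything falls off the work surface, if the arm or the gripper's body presses on something with over 40 N, if the wrist force passes 120 N, or if a joint passes its speed limit or range.

## Working session

There is one attempt and no reset: what is moved stays moved. The work goes in short steps, Python scripts to look and compute and a tool call to move; the robot and the scene stay as the last step left them, time stands still between calls to the robot, and variables do not carry over. Pictures are saved under pics/ and viewed, at most 10 in all, crops included, and the job is handed in when it is done.

Besides the shell and the picture viewer there is one more tool, called after "Emit:" as a command line: name --argument value ..., lists and objects as JSON in quotes. servo_tool: Moves the arm, as the interface text tells. Its arguments: {"type":"object","properties":{"moves":{"type":"array"},"force":{"type":"number"}},"required":["moves"]}

```bash
mkdir -p pics; ls
cat > h.py <<'E'
import numpy as np,cv2
from workcell import *
def w(name,p):
    c=calibration(name); return np.array(c['R']).T@(np.array(p)-np.array(c['t']))
def cloud(name,d):
    c=calibration(name);K=np.array(c['camera_matrix']);v,u=np.mgrid[0:480,0:640]
    P=np.stack([(u-K[0,2])/K[0,0]*d,(v-K[1,2])/K[1,1]*d,d],-1)
    return (P-np.array(c['t']))@np.array(c['R'])
def snap(name,fn=None):
    im,d=camera(name)
    if fn: cv2.imwrite('pics/'+fn,im[:,:,::-1])
    return im,d,cloud(name,d)
E
python3 - <<'E'
from h import *
np.set_printoptions(precision=4,suppress=True)
print(get_obs(),grasp_offset)
for cam in ['top','scene']:
    snap(cam,cam+'0.png')
    for n in ['scale','deck_ref','key_ref','pan','pan_grip','bolt']:
        for r in mark_of(n,cam)[:2]: print(cam,n,round(r['score'],2),w(cam,r['xyz']))
E
```

```text
pics
{'time': 0.0, 'q': array([66.4651,  5.0131, 10.0325, 95.101 ,  0.0015, 90.0015]), 'qd': array([-0.0535,  0.0136,  0.0962, -0.037 ,  0.0176,  0.0429]), 'joint_efforts': array([ -0.0013, -52.0382,  46.4811,   0.0162,  -0.0001,   0.    ]), 'ee_pos': array([0.2195, 0.504 , 0.2305]), 'tcp_rot': array([-179.9184,   -0.0015,  156.4636]), 'wrist_force': array([ 0.7704, -0.012 , -0.7037]), 'torque': array([ 0.0045,  0.0151, -0.0015]), 'grasp_force': 0.0, 'opening': 0.0854163027051755} 0.0187
top scale 0.6 [0.5509 0.0545 0.0014]
top key_ref 0.85 [ 0.5501 -0.0502  0.0637]
top pan 0.68 [0.4243 0.2625 0.0023]
top pan_grip 0.86 [0.3761 0.2571 0.0569]
top bolt 0.58 [ 0.4719 -0.2936 -0.0002]
scene scale 0.87 [ 0.5514  0.0587 -0.0022]
scene key_ref 0.55 [ 0.5507 -0.0518  0.058 ]
scene key_ref 0.28 [ 0.6826  0.2284 -0.001 ]
scene pan 0.67 [0.4281 0.2594 0.0059]
scene pan_grip 0.81 [0.3813 0.2598 0.0508]
scene bolt 0.57 [ 0.4774 -0.297   0.003 ]
```

View pics/top0.png

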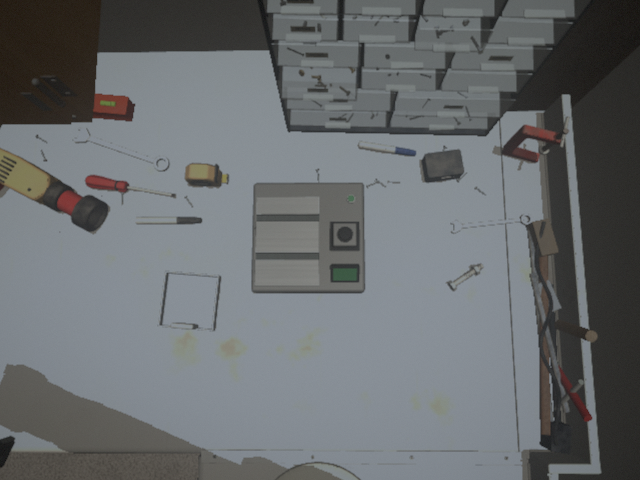

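View pics/scene0.png

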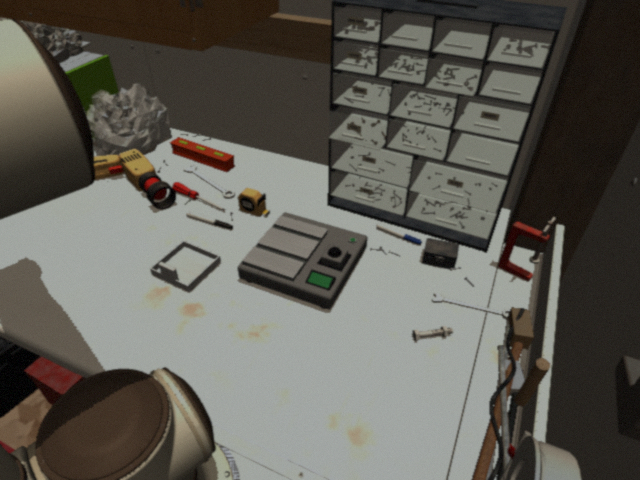

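The top view shows the scale at u 252–364, v 183–292, nearly square to the axes. Its grooves lie near v 217 and 256 and the key is at (345, 234). The pan is at (190, 300) with its grip at the front, and the bolt at (465, 277) lies diagonally with its head at the upper right. The scene view agrees. Next I'll measure yaw and depth.

Run:
```python
from h import *
np.set_printoptions(precision=4,suppress=True)
im,d,P=snap('top')
for n in ['scale','pan','bolt']:
    m=cut_out(n,'top')[0]['mask']; Q=P[m&(d>0)]
    (c,s,a)=cv2.minAreaRect((Q[:,:2]*1000).astype(np.float32)); print(n,c,s,a,m.sum(),np.percentile(Q[:,2],[5,50,95]))
    if n=='bolt':
        x=Q[:,:2]-Q[:,:2].mean(0);e=np.linalg.svd(x)[2][0]; print(Q.mean(0),np.degrees(np.arctan2(e[1],e[0])))
# deck profile
print('depth profile col 285'); 
for v in range(186,294): print(v,P[v,270:305].mean(0).round(4), im[v,270:305].mean().round(0)) if v%2==0 or 210<v<224 or 250<v<262 else 0
print('key',P[228:241,338:352,2].round(3).tolist()[6], P[234,345])
print('px/m',1/np.linalg.norm(P[240,290]-P[240,291]))
```

```text
scale (556.8848876953125, 21.556961059570312) (233.29641723632812, 236.76828002929688) 89.80018615722656 12448 [0.0453 0.0531 0.0644]
pan (424.0672607421875, 258.1147766113281) (111.21735382080078, 109.35375213623047) 85.79732513427734 3070 [0.006  0.0095 0.028 ]
bolt (472.5400085449219, -294.2164306640625) (18.72187614440918, 74.90157318115234) 35.82074737548828 244 [0.0098 0.0156 0.0205]
[ 0.4737 -0.2944  0.0154] 124.37343189403573
depth profile col 285
186 [0.6516 0.0615 0.0487] 99.0
188 [0.6475 0.0614 0.0484] 99.0
190 [0.6435 0.0614 0.0482] 100.0
192 [0.6392 0.0613 0.0487] 100.0
194 [0.6353 0.0613 0.0481] 100.0
196 [0.631  0.0613 0.0486] 103.0
198 [0.6241 0.0602 0.0601] 123.0
200 [0.6199 0.0601 0.061 ] 121.0
202 [0.616  0.0601 0.0604] 122.0
204 [0.6051 0.0577 0.0897] 121.0
206 [0.6078 0.06   0.0606] 121.0
208 [0.6038 0.06   0.0608] 122.0
210 [0.5933 0.0564 0.0899] 122.0
211 [0.5977 0.0599 0.0611] 122.0
212 [0.5958 0.0599 0.0604] 122.0
213 [0.5874 0.0572 0.09  ] 113.0
214 [0.5918 0.0599 0.0604] 87.0
215 [0.5913 0.0604 0.0535] 68.0
216 [0.5894 0.0605 0.0528] 77.0
217 [0.5876 0.0605
[... 1003 characters left out ...]
89 0.0589 0.0604] 126.0
262 [0.497  0.0589 0.0604] 126.0
264 [0.4931 0.0589 0.0603] 124.0
266 [0.4892 0.0588 0.0605] 123.0
268 [0.4853 0.0588 0.0608] 125.0
270 [0.4815 0.0588 0.0604] 122.0
272 [0.4775 0.0587 0.0613] 124.0
274 [0.4736 0.0586 0.0613] 124.0
276 [0.4671 0.0558 0.0898] 124.0
278 [0.466  0.0586 0.0607] 125.0
280 [0.4621 0.0585 0.0608] 128.0
282 [0.4583 0.0585 0.0607] 127.0
284 [0.4544 0.0585 0.0607] 126.0
286 [0.4506 0.0584 0.0605] 102.0
288 [0.4476 0.0595 0.0484] 107.0
290 [0.4438 0.0595 0.0478] 90.0
292 [0.4402 0.0598 0.0441] 64.0
key [0.073, 0.075, 0.076, 0.077, 0.08, 0.075, 0.077, 0.078, 0.076, 0.073, 0.077, 0.075, 0.075, 0.069] [ 0.5485 -0.0532  0.0777]
px/m 467.2279063564706
```

Emit:
servo_tool --moves '[[[0,0,7.83],[0,0,0],100],[[0,0,7.83],[0,0,0],100],[[0,0,7.83],[0,0,0],100],[[0,0,7.83],[0,0,0],100],[[0,0,7.83],[0,0,0],100],[[0,0,7.83],[0,0,0],100],[[0,0,7.83],[0,0,0],100],[[0,0,7.83],[0,0,0],100],[[0,0,7.83],[0,0,0],100],[[0,0,0],[0,0,0],100]]'

```text
time: 1.9
ee_pos: [0.2196, 0.5042, 0.2313]
tcp_rot: [-180.0, -0.0, 85.9]
wrist_force: [-0.7, 0.3, 0.1]
opening: 0.0852
grasp_force: 0.0
```

Run:
```python
from h import *
from scipy.spatial.transform import Rotation as Ro
np.set_printoptions(precision=4,suppress=True)
o=get_obs();print(o['ee_pos'],o['tcp_rot'],o['q'])
c=calibration('wrist');R=np.array(c['R']);cp=-R.T@np.array(c['t']);T=Ro.from_euler('xyz',o['tcp_rot'],degrees=True).as_matrix()
print('cam in tool',T.T@(cp-o['ee_pos']),'axis in tool',T.T@R[2], np.array(c['camera_matrix'])[:2])
# scale yaw & groove fit, from top camera
im,d,P=snap('top'); g=im.astype(float).mean(2)
for v0,v1 in [(212,224),(249,262)]:
    pts=[]
    for u in range(262,316):
        wgt=np.clip(118-g[v0:v1,u],0,None); v=(wgt*np.arange(v0,v1)).sum()/wgt.sum()
        cc=calibration('top');K=np.array(cc['camera_matrix']);r=np.array(cc['R']).T@[(u-K[0,2])/K[0,0],(v-K[1,2])/K[1,1],1];o0=-np.array(cc['R']).T@np.array(cc['t'])
        pts.append((o0+r*(0.057-o0[2])/r[2]))
    pts=np.array(pts);k=np.polyfit(pts[:,1],pts[:,0],1);print('groove slope deg',np.degrees(np.arctan(k[0])),'x at y=.058',np.polyval(k,.058))
dk=(P[:,:,2]>.057)&(P[:,:,2]<.064)&(P[:,:,1]>-.02)&(P[:,:,1]<.16)&(P[:,:,0]>.4)&(P[:,:,0]<.68)
print('deck',cv2.minAreaRect((P[dk][:,:2]*1000).astype(np.float32)))
pm=(P[:,:,0]>.34)&(P[:,:,0]<.52)&(P[:,:,1]>.17)&(P[:,:,1]<.34)&(P[:,:,2]>.018)&(P[:,:,2]<.032)
print('rim',cv2.minAreaRect((P[pm][:,:2]*1000).astype(np.float32)))
gm=(P[:,:,0]>.34)&(P[:,:,0]<.48)&(P[:,:,1]>.17)&(P[:,:,1]<.34)&(P[:,:,2]>.045)&(P[:,:,2]<.06)
print('grip',gm.sum(),P[gm].mean(0),np.ptp(P[gm],0))
```

```text
[0.2196 0.5042 0.2313] [-179.9983   -0.001    85.8754] [ 66.4609   4.9781  10.0787  95.1002   0.0019 160.5855]
cam in tool [ 0.073   0.0003 -0.1423] axis in tool [-0.2829 -0.0002  0.9591] [[361.1536   0.     317.0534]
 [  0.     361.1536 240.6983]]
groove slope deg 0.2513657248385142 x at y=.058 0.5860369480176311
groove slope deg 0.25253456934586427 x at y=.058 0.51012031560034
deck ((538.60693359375, 60.71223449707031), (123.77269744873047, 176.51539611816406), 89.99137878417969)
rim ((424.3448791503906, 258.1844787597656), (112.47523498535156, 109.8850326538086), 85.29621124267578)
grip 126 [0.3746 0.2611 0.0543] [0.0114 0.0449 0.0129]
```

Emit:
servo_tool --moves '[[[0,0,0],[-0.0289,0.0215,0.005],100],[[0,0,0],[-0.0289,0.0215,0.01],100],[[0,0,0],[-0.0289,0.0215,0.01],70],[[0,0,0],[-0.0289,0.0215,0.015],70],[[0,0,0],[-0.0289,0.0215,0.015],70],[[0,0,0],[-0.0289,0.0215,0.015],70],[[0,0,0],[-0.0289,0.0215,0.015],70],[[0,0,0],[-0.0289,0.0215,0.01],70],[[0,0,0],[0,0,0.01],70],[[0,0,0],[0,0,0.0],70],[[0,0,0],[0,0,0.0],70]]'

```text
time: 3.05
ee_pos: [0.3748, 0.2621, 0.1265]
tcp_rot: [-180.0, -0.0, 86.1]
wrist_force: [-0.2, 0.8, 0.2]
opening: 0.0597
grasp_force: 0.0
```

Run:
```python
from h import *
np.set_printoptions(precision=4,suppress=True)
o=get_obs();print(o['ee_pos'],o['tcp_rot'],o['wrist_force'])
im,d,P=snap('wrist','w1.png')
m=(P[:,:,2]>.045)&(P[:,:,2]<.06)&(P[:,:,0]>.34)&(P[:,:,0]<.42)&(P[:,:,1]>.22)&(P[:,:,1]<.31)&(d>0)
print('grip',m.sum(),P[m].mean(0),cv2.minAreaRect((P[m][:,:2]*1000).astype(np.float32)))
m=(P[:,:,2]>.02)&(P[:,:,2]<.03)&(P[:,:,0]>.34)&(P[:,:,0]<.5)&(P[:,:,1]>.18)&(P[:,:,1]<.34)&(d>0)
print('rim',m.sum(),cv2.minAreaRect((P[m][:,:2]*1000).astype(np.float32)))
for r in mark_of('pan_grip','wrist')[:1]: print(r['score'],w('wrist',r['xyz']))
```

```text
[0.3748 0.2621 0.1265] [-179.9939   -0.0093   86.1173] [-0.2074  0.7764  0.2398]
grip 1040 [0.3787 0.2636 0.0533] ((378.6548156738281, 262.0901184082031), (43.5052375793457, 9.986289978027344), 85.26763153076172)
rim 2713 ((428.5508728027344, 257.52142333984375), (110.20806884765625, 110.09272766113281), 85.28943634033203)
0.85 [0.3803 0.2603 0.0562]
```

View pics/w1.png

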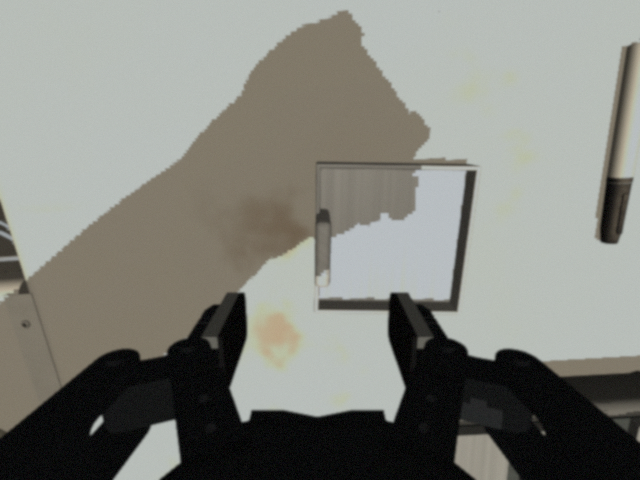

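Emit:
servo_tool --force 40 --moves '[[[0,0,0.8],[0,0.003,0.03],60],[[0,0,0],[0,0,0.03],60],[[0,0,0],[0,0,0.02],60],[[0,0,0],[0,0,0.0185],60],[[0,0,0],[0,0,0],0],[[0,0,0],[0,0,0],0],[[0,0,0],[0,0,0],0],[[0,0,0],[0,0,0],0],[[0,0,0],[0,0,0],0],[[0,0,0],[0,0,0],0]]'

```text
time: 4.15
ee_pos: [0.3786, 0.2622, 0.0293]
tcp_rot: [179.9, -0.1, 85.2]
wrist_force: [-1.8, 2.0, 5.9]
opening: 0.0092
grasp_force: 40.5
```

Emit:
servo_tool --moves '[[[0,0,0],[0,0,-0.01],0],[[0,0,0],[0,0,-0.025],0],[[0,0,0],[0,0,-0.035],0],[[0,0,0],[0,0,-0.03],0],[[0,0,0],[-0.02,0.0123,-0.02],0],[[0,0,0],[-0.03,0.019,0],0],[[0,0,0],[-0.0348,0.0222,0],0],[[0,0,0],[-0.0348,0.0222,0],0],[[0,0,0],[-0.0348,0.0222,0],0],[[0,0,0],[-0.025,0.0152,0],0],[[0,0,0],[-0.015,0.01,0],0],[[0,0,-4.7],[0,0,0],0]]'

```text
time: 5.35
ee_pos: [0.4851, 0.0552, 0.1482]
tcp_rot: [180.0, 0.0, 89.8]
wrist_force: [0.1, 0.3, -2.1]
opening: 0.0093
grasp_force: 39.3
```

Emit:
servo_tool --moves '[[[0,0,0],[0,0,0.01],0],[[0,0,0],[0,0,0],0],[[0,0,0],[0,0,0],0]]'

```text
time: 5.65
ee_pos: [0.484, 0.0576, 0.1375]
tcp_rot: [-180.0, 0.0, 89.8]
wrist_force: [-0.0, 0.1, -2.6]
opening: 0.0093
grasp_force: 39.4
```

Run:
```python
from h import *
np.set_printoptions(precision=4,suppress=True)
o=get_obs();print(o['ee_pos'],o['tcp_rot'],o['wrist_force'],o['opening'])
im,d,P=snap('wrist','w2.png')
z=o['ee_pos'][2]-.0293; print('pan z',z)
m=(abs(P[:,:,2]-z-.025)<.006)&(P[:,:,0]>.44)&(P[:,:,0]<.62)&(P[:,:,1]>-.03)&(P[:,:,1]<.14)&(d>0)
Q=P[m];print('rim',m.sum(),cv2.minAreaRect((Q[:,:2]*1000).astype(np.float32)))
A=np.c_[Q[:,:2],np.ones(len(Q))];print('rim plane slope deg',np.degrees(np.linalg.lstsq(A,Q[:,2],rcond=None)[0][:2]),Q[:,2].mean()-.025)
```

```text
[0.484  0.0576 0.1375] [-179.9523    0.0095   89.8372] [-0.0103  0.1465 -2.5991] 0.009307844457193322
pan z 0.10817183844947359
rim 6416 ((535.0143432617188, 56.896820068359375), (109.92034912109375, 110.876953125), 89.83552551269531)
rim plane slope deg [-0.7184  0.3711] 0.10677669107948198
```

View pics/w2.png

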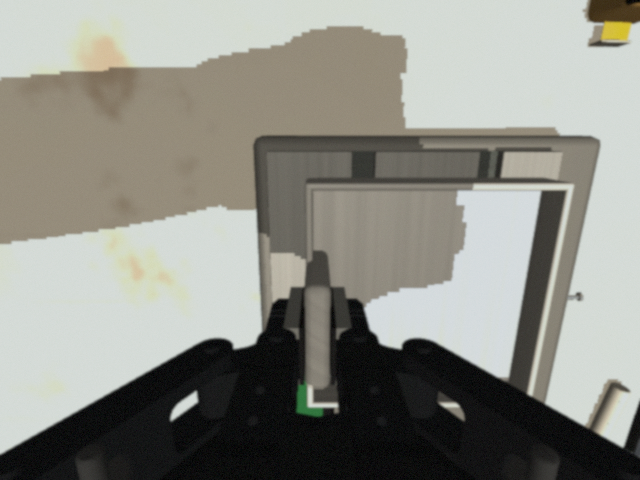

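The wrist view shows the held pan level over the deck, with grooves visible past its left wall at u≈352–376 and u≈483–498 (v≈165). Next I'll get the groove x from this same camera.

Run:
```python
from h import *
np.set_printoptions(precision=4,suppress=True)
im,d,P=snap('wrist');g=im.mean(2)
print('deck edges')
prev=None
for v in (158,164,170):
    r=P[v,262:580]; gz=r[:,2]
    low=[(round(float(r[i,0]),4),round(float(gz[i]),3),int(g[v,262+i])) for i in range(len(r)) if abs(np.diff(g[v])[261+i])>9]
    print(v,r[100,1].round(3),low)
```

```text
deck edges
158 0.116 [(0.4528, 0.049, 88), (0.4549, 0.06, 98), (0.5049, 0.06, 84), (0.5061, 0.053, 66), (0.5069, 0.052, 54), (0.5192, 0.06, 78), (0.5201, 0.058, 95), (0.5805, 0.06, 84), (0.5846, 0.052, 68), (0.5852, 0.052, 56), (0.591, 0.052, 77), (0.5954, 0.051, 70), (0.596, 0.052, 54), (0.595, 0.055, 39), (0.5953, 0.058, 67), (0.5951, 0.059, 107), (0.5954, 0.06, 144), (0.5964, 0.059, 166), (0.6294, 0.06, 156), (0.6385, 0.047, 141)]
164 0.113 [(0.4547, 0.06, 101), (0.5051, 0.059, 80), (0.5065, 0.05, 61), (0.5191, 0.058, 63), (0.5194, 0.06, 83), (0.5201, 0.059, 100), (0.5807, 0.059, 87), (0.5815, 0.059, 71), (0.5847, 0.053, 56), (0.5909, 0.052, 70), (0.591, 0.053, 80), (0.5951, 0.052, 70), (0.5957, 0.052, 55), (0.595, 0.055, 42), (0.5953, 0.058, 63), (0.5951, 0.059, 105), (0.5954, 0.06, 142), (0.5959, 0.06, 166), (0.6301, 0.059, 155), (0.6382, 0.048, 141), (0.6386, 0.048, 131)]
170 0.109 [(0.5044, 0.061, 86), (0.5052, 0.059, 75), (0.5067, 0.049, 59), (0.5193, 0.057, 71), (0.5195, 0.06, 90), (0.5202, 0.059, 101), (0.5806, 0.06, 83), (0.5848, 0.052, 64), (0.5859, 0.051, 53), (0.591, 0.052, 78), (0.5943, 0.053, 74), (0.5965, 0.05, 54), (0.595, 0.054, 40), (0.5947, 0.059, 62), (0.5952, 0.059, 97), (0.5957, 0.059, 136), (0.5961, 0.06, 163), (0.6297, 0.06, 154), (0.6379, 0.048, 138)]
```

Emit:
servo_tool --moves '[[[0,0,0],[0,0.009,0.012],0],[[0,0,0],[0,0,0.015],0],[[0,0,0],[0,0,0.012],0],[[0,0,0],[0,0,0.005],0],[[0,0,0],[0,0,0],0],[[0,0,0],[0,0,0],0]]'

```text
time: 6.35
ee_pos: [0.4934, 0.0573, 0.0939]
tcp_rot: [180.0, 0.0, 89.9]
wrist_force: [0.4, 0.5, -2.0]
opening: 0.0094
grasp_force: 39.4
```

Emit:
servo_tool --moves '[[[0,0,0],[0,0,0.001],0],[[0,0,0],[0,0,0.001],0],[[0,0,0],[0,0,0],0]]'

```text
time: 6.65
ee_pos: [0.4935, 0.0573, 0.092]
tcp_rot: [180.0, -0.0, 89.9]
wrist_force: [-0.1, -0.1, -1.8]
opening: 0.0089
grasp_force: 39.4
```

Emit:
servo_tool --moves '[[[0,0,0],[0,0,0.001],0],[[0,0,0],[0,0,0.001],0],[[0,0,0],[0,0,0],0]]'

```text
time: 6.95
ee_pos: [0.4934, 0.0573, 0.0897]
tcp_rot: [-180.0, 0.0, 89.9]
wrist_force: [-0.7, 0.6, -1.6]
opening: 0.009
grasp_force: 39.3
```

Emit:
servo_tool --moves '[[[0,0,0],[0,0,0.001],0],[[0,0,0],[0,0,0],0]]'

```text
time: 7.15
ee_pos: [0.4935, 0.0573, 0.0889]
tcp_rot: [180.0, -0.0, 89.9]
wrist_force: [-2.0, 0.7, 0.7]
opening: 0.0094
grasp_force: 39.7
```

Emit:
servo_tool --moves '[[[0,0,0],[0,0,0],20],[[0,0,0],[0,0,0],30],[[0,0,0],[0,0,0],40],[[0,0,0],[0,0,-0.005],40],[[0,0,0],[0,0,-0.02],40],[[0,0,0],[0,0,-0.03],40],[[0,0,0],[0,-0.02,-0.01],0],[[0,0,0],[0,-0.025,0],0],[[0,0,0],[0,0,0],0],[[0,0,0],[0,0,0],0]]'

```text
time: 8.15
ee_pos: [0.4487, 0.0575, 0.1543]
tcp_rot: [179.9, -0.0, 89.9]
wrist_force: [-0.2, 0.1, 0.0]
opening: -0.0001
grasp_force: 0.0
```

```bash
cat > pan.py <<'E'
from h import *
np.set_printoptions(precision=4,suppress=True)
o=get_obs();print(o['ee_pos'],o['tcp_rot'],o['wrist_force'],o['opening'])
im,d,P=snap('wrist')
m=(P[:,:,2]>.075)&(P[:,:,2]<.092)&(P[:,:,0]>.47)&(P[:,:,0]<.64)&(P[:,:,1]>-.02)&(P[:,:,1]<.14)&(d>0)
Q=P[m];print('rim',m.sum(),cv2.minAreaRect((Q[:,:2]*1000).astype(np.float32)),np.percentile(Q[:,2],[10,50,90])-.025,'bounds',np.percentile(Q[:,:2],[.5,99.5],axis=0).ravel())
m=(P[:,:,2]>.1)&(P[:,:,2]<.125)&(P[:,:,0]>.47)&(P[:,:,0]<.53)&(P[:,:,1]>.02)&(P[:,:,1]<.1)&(d>0)
if m.sum()>20: print('grip',m.sum(),P[m].mean(0))
E
python3 pan.py
```

```text
[0.4487 0.0575 0.1543] [179.9172  -0.01    89.902 ] [-0.2333  0.1022  0.0455] -0.00012933688877495172
rim 6043 ((544.2716064453125, 56.439239501953125), (110.0064926147461, 110.99421691894531), 89.89044952392578) [0.0516 0.0579 0.0596] bounds [0.4889 0.002  0.5988 0.1114]
grip 1634 [0.4928 0.0589 0.111 ]
```

Emit:
servo_tool --moves '[[[0,0,0],[0,0,0.03],0],[[0,0,0],[0,0,0.03],0],[[0,0,0],[0,0.006,0.021],0],[[0,0,0],[0,0.006,0],0],[[0,0,0],[0,0.005,0],0],[[0,0,0],[0,0.003,0],0],[[0,0,0],[0,0,0],0]]'

```text
time: 8.9
ee_pos: [0.4696, 0.0575, 0.074]
tcp_rot: [179.9, -0.0, 89.9]
wrist_force: [0.1, -0.3, 0.4]
opening: 0.0002
grasp_force: 0.0
```

Emit:
servo_tool --moves '[[[0,0,0],[0,0.001,0],0],[[0,0,0],[0,0.001,0],0],[[0,0,0],[0,0.001,0],0],[[0,0,0],[0,0.001,0],0],[[0,0,0],[0,0,0],0]]'

```text
time: 9.4
ee_pos: [0.4724, 0.0574, 0.0729]
tcp_rot: [-180.0, -0.0, 89.9]
wrist_force: [-2.8, 0.1, 2.6]
opening: 0.0002
grasp_force: 1.9
```

Emit:
servo_tool --moves '[[[0,0,0],[0,0.001,0],0],[[0,0,0],[0,0.001,0],0],[[0,0,0],[0,0,0],0]]'

```text
time: 9.7
ee_pos: [0.4749, 0.0573, 0.0727]
tcp_rot: [180.0, 0.0, 89.9]
wrist_force: [0.1, 0.4, -0.3]
opening: -0.0
grasp_force: 0.0
```

```bash
python3 pan.py
```

```text
[0.4749 0.0573 0.0727] [179.9625   0.0023  89.8892] [ 0.1306  0.4311 -0.3224] -4.062296235130906e-05
rim 8177 ((537.1995849609375, 56.0571403503418), (110.73990631103516, 134.35848999023438), 89.83226013183594) [0.0513 0.0548 0.0589] bounds [0.471  0.0029 0.6031 0.1114]
grip 5693 [0.4867 0.0671 0.1138]
```

Emit:
servo_tool --moves '[[[0,0,0],[0,-0.005,0],0],[[0,0,0],[0,-0.02,0],0],[[0,0,0],[0,0,-0.035],0],[[0,0,0],[0,0,-0.045],0],[[0,0,0],[0,0,0],0],[[0,0,0],[0,0,0],0]]'

```text
time: 10.35
ee_pos: [0.4499, 0.0575, 0.1537]
tcp_rot: [179.9, -0.0, 89.9]
wrist_force: [0.5, -0.4, -0.2]
opening: -0.0005
grasp_force: 0.0
```

```bash
python3 pan.py
cat > tilt.py <<'E'
from h import *
im,d,P=snap('top')
# pan floor plane, via top cam
m=(abs(P[:,:,0]-.553)<.03)&(abs(P[:,:,1]-.058)<.04)&(P[:,:,2]>.05)&(P[:,:,2]<.08)
Q=P[m];A=np.c_[Q[:,:2]-[.55,.058],np.ones(len(Q))];k=np.linalg.lstsq(A,Q[:,2],rcond=None)[0];print('floor slope rad',k[:2],'floor z',k[2],'-> pan z',k[2]-.008)
m=(abs(P[:,:,0]+.0-.55)<.008)&(abs(P[:,:,1]+.054)<.008);print('key top',np.median(P[m][:,2]),m.sum())
for n in ['key_ref','tare_key']:
    for r in mark_of(n,'top')[:1]: print(n,r['score'],w('top',r['xyz']))
E
python3 tilt.py
```

```text
[0.4499 0.0575 0.1537] [179.8719  -0.0169  89.8924] [ 0.4794 -0.3998 -0.2112] -0.00046623549176844894
rim 4280 ((548.1464233398438, 55.86439895629883), (110.73246002197266, 111.3731918334961), 89.79503631591797) [0.0513 0.0536 0.055 ] bounds [0.4926 0.001  0.6028 0.1111]
grip 1449 [0.4968 0.0583 0.1069]
floor slope rad [-0.01126153  0.02341975] floor z 0.0648120519976079 -> pan z 0.056812051997607894
key top 0.075913945642264 64
key_ref 0.86 [ 0.55002064 -0.04952477  0.06184158]Traceback (most recent call last):
  File "tilt.py", line 8, in <module>
    for r in mark_of(n,'top')[:1]: print(n,r['score'],w('top',r['xyz']))
             ~~~~~~~^^^^^^^^^
ValueError: it knows: bit_case, bolt, deck_ref, key_ref, marker, pan, pan_grip, scale, spanner, tape_measure
```

Emit:
servo_tool --moves '[[[0,0,0],[-0.02,0.02,0],0],[[0,0,0],[-0.03,0.025,0],0],[[0,0,0],[-0.03,0.025,0],0],[[0,0,0],[-0.02,0.02,0],0],[[0,0,0],[-0.01,0.01,0],0],[[0,0,0],[0,0,0],0],[[0,0,0],[0,0,0],0]]'

```text
time: 11.2
ee_pos: [0.5485, -0.0522, 0.1521]
tcp_rot: [-179.9, -0.0, 89.9]
wrist_force: [-0.5, 0.3, 0.3]
opening: -0.0003
grasp_force: 0.0
```

Run:
```python
from h import *
np.set_printoptions(precision=4,suppress=True)
o=get_obs();print(o['ee_pos'],o['tcp_rot'])
im,d,P=snap('wrist','w3.png')
for r in mark_of('key_ref','wrist')[:1]: print(r['score'],w('wrist',r['xyz']))
m=(P[:,:,2]>.066)&(P[:,:,2]<.095)&(abs(P[:,:,0]-.55)<.03)&(abs(P[:,:,1]+.052)<.03)&(im.mean(2)<60)&(d>0)
Q=P[m];print(m.sum(),np.percentile(Q,[2,50,98],axis=0) if m.sum() else 0)
# rim tilt of pan
m=(P[:,:,2]>.074)&(P[:,:,2]<.09)&(P[:,:,0]>.48)&(P[:,:,0]<.615)&(P[:,:,1]>-.003)&(P[:,:,1]<.12)&(d>0)
Q=P[m]
for s,e in((.495,.51),(.54,.56),(.59,.606)):
    q=Q[(Q[:,0]>s)&(Q[:,0]<e)&(Q[:,1]<.005)];print(s,len(q),np.median(q[:,2]) if len(q) else 0)
```

```text
[ 0.5485 -0.0522  0.1521] [-179.9023   -0.0236   89.8913]
0.68 [ 0.5524 -0.0525  0.0572]
1550 [[ 0.5394 -0.0636  0.0673]
 [ 0.5525 -0.05    0.0748]
 [ 0.5664 -0.0381  0.0766]]
0.495 155 0.0804125703612676
0.54 199 0.0805109131804287
0.59 144 0.08041129815076747
```

View pics/w3.png

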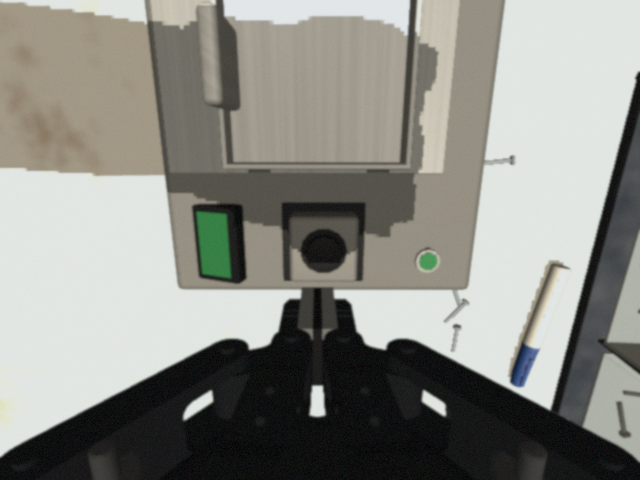

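The wrist view shows the pan flat (rim z 0.0804 front, middle and back), with the key at (324, 250) and its top at about z 0.076. Next I'll lower onto the key.

Emit:
servo_tool --moves '[[[0,0,0],[0.001,0.003,0.02],0],[[0,0,0],[0,0,0.025],0],[[0,0,0],[0,0,0.02],0],[[0,0,0],[0,0,0.007],0],[[0,0,0],[0,0,0],0],[[0,0,0],[0,0,0],0]]'

```text
time: 11.9
ee_pos: [0.5525, -0.0515, 0.082]
tcp_rot: [179.9, 0.0, 89.9]
wrist_force: [-0.3, 0.2, 0.1]
opening: -0.0002
grasp_force: 0.0
```

Emit:
servo_tool --moves '[[[0,0,0],[0,0,0.001],0],[[0,0,0],[0,0,0.001],0],[[0,0,0],[0,0,0.001],0],[[0,0,0],[0,0,0.001],0],[[0,0,0],[0,0,0.001],0],[[0,0,0],[0,0,0],0]]'

```text
time: 12.5
ee_pos: [0.5521, -0.0518, 0.0756]
tcp_rot: [-180.0, -0.0, 89.9]
wrist_force: [-0.1, -0.5, -0.2]
opening: -0.0001
grasp_force: 0.0
```

Emit:
servo_tool --moves '[[[0,0,0],[0,0,0.001],0],[[0,0,0],[0,0,0.001],0],[[0,0,0],[0,0,0.001],0],[[0,0,0],[0,0,0],0]]'

```text
time: 12.9
ee_pos: [0.5522, -0.0518, 0.0728]
tcp_rot: [180.0, 0.0, 89.9]
wrist_force: [-1.2, 0.4, 2.2]
opening: 0.0002
grasp_force: 1.4
```

Emit:
servo_tool --moves '[[[0,0,0],[0,0,0.001],0],[[0,0,0],[0,0,0.001],0],[[0,0,0],[0,0,0],0]]'

```text
time: 13.2
ee_pos: [0.5523, -0.0518, 0.0708]
tcp_rot: [180.0, 0.0, 89.9]
wrist_force: [-1.2, -0.8, 5.4]
opening: 0.0
grasp_force: 2.2
```

Emit:
servo_tool --moves '[[[0,0,0],[0,0,0.001],0],[[0,0,0],[0,0,0],0]]'

```text
time: 13.4
ee_pos: [0.5523, -0.0518, 0.0703]
tcp_rot: [180.0, 0.0, 89.9]
wrist_force: [-2.7, -0.3, 7.2]
opening: -0.0001
grasp_force: 3.5
```

Emit:
servo_tool --moves '[[[0,0,0],[0,0,0.0005],0],[[0,0,0],[0,0,0],0],[[0,0,0],[0,0,0],0],[[0,0,0],[0,0,0],0],[[0,0,0],[0,0,0],0],[[0,0,0],[0,0,0],0],[[0,0,0],[0,0,0],0],[[0,0,0],[0,0,0],0],[[0,0,0],[0,0,0],0],[[0,0,0],[0,0,0],0],[[0,0,0],[0,0,0],0],[[0,0,0],[0,0,0],0]]'

```text
time: 14.6
ee_pos: [0.5523, -0.0518, 0.0702]
tcp_rot: [180.0, 0.0, 89.9]
wrist_force: [-4.7, 0.4, 10.3]
opening: 0.0004
grasp_force: 5.3
```

Emit:
servo_tool --moves '[[[0,0,0],[0,0,-0.001],0],[[0,0,0],[0,0,-0.001],0],[[0,0,0],[0,0,-0.001],0],[[0,0,0],[0,0,-0.001],0],[[0,0,0],[0,0,0],0]]'

```text
time: 15.1
ee_pos: [0.5522, -0.0518, 0.0732]
tcp_rot: [-180.0, 0.0, 89.9]
wrist_force: [-1.5, -0.7, 3.2]
opening: -0.0001
grasp_force: 1.3
```

Emit:
servo_tool --moves '[[[0,0,0],[0,0,-0.001],0],[[0,0,0],[0,0,0],0]]'

```text
time: 15.3
ee_pos: [0.5522, -0.0518, 0.0742]
tcp_rot: [-180.0, 0.0, 89.9]
wrist_force: [-0.9, -0.2, 1.6]
opening: -0.0004
grasp_force: 0.9
```

Emit:
servo_tool --moves '[[[0,0,0],[0,0,-0.001],0],[[0,0,0],[0,0,0],0]]'

```text
time: 15.5
ee_pos: [0.5522, -0.0518, 0.0752]
tcp_rot: [-180.0, 0.0, 89.9]
wrist_force: [0.1, -0.2, 0.5]
opening: -0.0003
grasp_force: 0.5
```

Emit:
servo_tool --moves '[[[0,0,0],[0,0,-0.02],0],[[0,0,0],[0,0,-0.035],0],[[0,0,0],[-0.02,0,-0.025],20],[[0,0,0],[-0.04,-0.013,0],60],[[0,0,0],[-0.04,-0.013,0],60],[[0,0,0],[-0.04,-0.013,0],60],[[0,0,0],[-0.04,-0.013,0],60],[[0,0,0],[-0.035,-0.0135,0],60],[[0,0,0],[-0.025,-0.013,0],60]]'

```text
time: 16.4
ee_pos: [0.4724, -0.2936, 0.1549]
tcp_rot: [-180.0, -0.0, 89.8]
wrist_force: [0.6, -0.5, -1.1]
opening: 0.0509
grasp_force: 0.0
```

Emit:
servo_tool --moves '[[[0,0,-7],[0,0,0],60],[[0,0,-7],[0,0,0],60],[[0,0,-7],[0,0,0],60],[[0,0,-7],[0,0,0],60],[[0,0,-7],[0,0,0],60],[[0,0,0],[0,0,0],60],[[0,0,0],[0,0,0],60]]'

```text
time: 17.1
ee_pos: [0.4733, -0.2916, 0.1551]
tcp_rot: [-180.0, -0.0, 124.7]
wrist_force: [0.0, 0.8, -0.0]
opening: 0.0514
grasp_force: 0.0
```

```bash
cat > bolt.py <<'E'
from h import *
np.set_printoptions(precision=4,suppress=True)
o=get_obs();print(o['ee_pos'],o['tcp_rot'],o['opening'])
im,d,P=snap('wrist','w4.png')
for r in mark_of('bolt','wrist')[:1]: print('origin',r['score'],w('wrist',r['xyz']))
m=(P[:,:,2]>.006)&(P[:,:,2]<.03)&(abs(P[:,:,0]-.474)<.06)&(abs(P[:,:,1]+.294)<.06)&(d>0)
Q=P[m];print(m.sum());c,s,a=cv2.minAreaRect((Q[:,:2]*1000).astype(np.float32));print(c,s,a)
x=Q[:,:2]-Q[:,:2].mean(0);e=np.linalg.svd(x,full_matrices=False)[2][0];e=e if e[0]>0 else -e
t=x@e;n=x@[-e[1],e[0]];print('axis deg',np.degrees(np.arctan2(e[1],e[0])),'ends',t.min(),t.max())
for lo in np.arange(t.min(),t.max(),.007):
    k=(t>=lo)&(t<lo+.007);print(round(lo,3),k.sum(),'width',np.ptp(n[k]).round(4),'z',P[m][k,2].max().round(4),'mid',(Q[:,:2].mean(0)+e*(lo+.0035)+np.array([-e[1],e[0]])*(n[k].min()+n[k].max())/2))
E
python3 bolt.py
```

```text
[ 0.4733 -0.2916  0.1551] [-179.9991   -0.0153  124.6966] 0.05141774904249159
origin 0.89 [ 0.4753 -0.2942 -0.0041]
1548
(477.1033935546875, -296.4747009277344) (22.002525329589844, 77.32775115966797) 33.56173324584961
axis deg -56.629786443160114 ends -0.0357524629132202 0.04157330402795509
-0.036 295 width 0.0216 z 0.0209 mid [ 0.4577 -0.2671]
-0.029 115 width 0.0208 z 0.0206 mid [ 0.462  -0.2727]
-0.022 113 width 0.0106 z 0.0166 mid [ 0.4657 -0.2786]
-0.015 109 width 0.0098 z 0.0163 mid [ 0.4694 -0.2846]
-0.008 110 width 0.0107 z 0.0161 mid [ 0.473  -0.2906]
-0.001 119 width 0.0108 z 0.0171 mid [ 0.477  -0.2963]
0.006 113 width 0.0109 z 0.0169 mid [ 0.481  -0.3021]
0.013 109 width 0.0118 z 0.017 mid [ 0.4846 -0.3081]
0.02 262 width 0.022 z 0.0212 mid [ 0.4886 -0.3138]
0.027 103 width 0.022 z 0.0201 mid [ 0.4925 -0.3197]
0.034 98 width 0.0112 z 0.0166 mid [ 0.4962 -0.3256]
0.041 2 width 0.0042 z 0.0139 mid [ 0.5001 -0.3314]
```

View pics/w4.png

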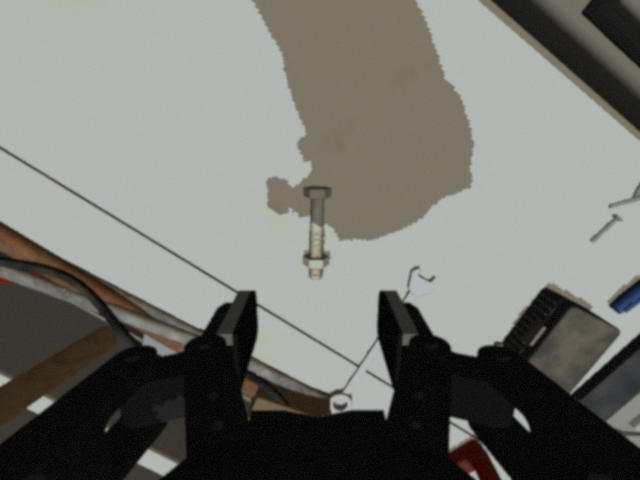

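The wrist view shows the bolt upright on the tool's centre line, with its head at (317, 190), nut at (316, 258), and the pinch spot under the TCP. Descending to grasp it.

Emit:
servo_tool --force 40 --moves '[[[0,0,1.3],[0,0,0.035],50],[[0,0,0],[0,0,0.045],50],[[0,0,0],[0,0,0.04],50],[[0,0,0],[0,0,0.02],50],[[0,0,0],[0,0,0.01],50],[[0,0,0],[0,0,0],50],[[0,0,0],[0,0,0],0],[[0,0,0],[0,0,0],0],[[0,0,0],[0,0,0],0],[[0,0,0],[0,0,0],0],[[0,0,0],[0,0,0],0]]'

```text
time: 18.3
ee_pos: [0.4742, -0.2922, 0.007]
tcp_rot: [179.9, 0.1, 123.6]
wrist_force: [-1.1, 1.4, 6.9]
opening: 0.0096
grasp_force: 39.5
```

Emit:
servo_tool --moves '[[[0,0,0],[0,0,-0.01],0],[[0,0,0],[0,0,-0.03],0],[[0,0,0],[0,0,-0.045],0],[[0,0,6.7],[0,0,-0.045],0],[[0,0,6.7],[0,0,-0.025],0],[[0,0,6.7],[0,0,0],0],[[0,0,6.7],[0,0,0],0],[[0,0,6.8],[0,0,0],0],[[0,0,0],[0,0,0],0],[[0,0,0],[0,0,0],0]]'

```text
time: 19.3
ee_pos: [0.4733, -0.2916, 0.1607]
tcp_rot: [180.0, 0.0, 90.2]
wrist_force: [0.5, 0.2, -1.4]
opening: 0.0092
grasp_force: 39.1
```

Emit:
servo_tool --moves '[[[0,0,0],[0.02,0.005,0],0],[[0,0,0],[0.035,0.009,0],0],[[0,0,0],[0.04,0.01,0],0],[[0,0,0],[0.04,0.01,0],0],[[0,0,0],[0.04,0.01,0],0],[[0,0,0],[0.04,0.01,0],0],[[0,0,0],[0.04,0.01,0],0],[[0,0,0],[0.04,0.01,0],0],[[0,0,0],[0.035,0.006,0],0],[[0,0,0],[0.0245,0.004,0],0],[[0,0,0],[0,0,0],0],[[0,0,0],[0,0,0],0]]'

```text
time: 20.5
ee_pos: [0.5572, 0.0631, 0.1603]
tcp_rot: [-180.0, 0.0, 90.2]
wrist_force: [0.1, -0.7, -0.5]
opening: 0.0095
grasp_force: 39.1
```

Run:
```python
from h import *
np.set_printoptions(precision=4,suppress=True)
o=get_obs();print(o['ee_pos'],o['tcp_rot'],o['opening'],o['grasp_force'])
im,d,P=snap('wrist','w5.png')
```

```text
[0.5572 0.0631 0.1603] [-179.9799    0.0155   90.182 ] 0.009473521716052462 39.14775252342224
```

View pics/w5.png

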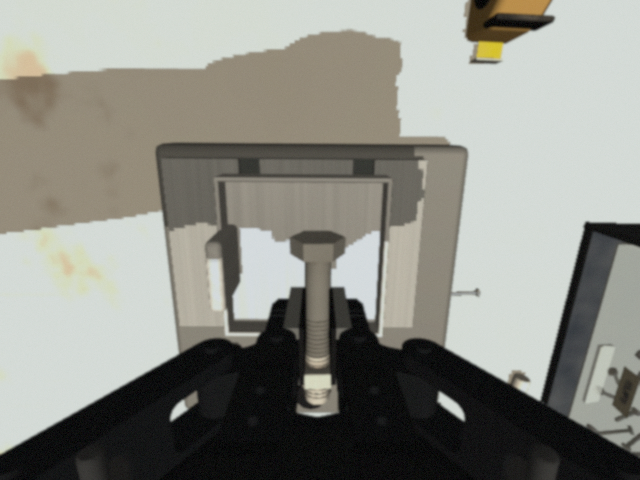

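The bolt is held level along the pan's y (head at (317, 247), nut at (317, 381)), over the still-seated pan. Lowering.

Emit:
servo_tool --moves '[[[0,0,0],[0,0,0.03],0],[[0,0,0],[0,0,0.03],0],[[0,0,0],[0,0,0.02],0],[[0,0,0],[0,0,0.006],0],[[0,0,0],[0,0,0],0],[[0,0,0],[0,0,0],0]]'

```text
time: 21.15
ee_pos: [0.5579, 0.0624, 0.0756]
tcp_rot: [179.9, -0.0, 90.0]
wrist_force: [-0.2, 0.3, -0.2]
opening: 0.0087
grasp_force: 39.2
```

Emit:
servo_tool --moves '[[[0,0,0],[0,0,0.001],0],[[0,0,0],[0,0,0.001],0],[[0,0,0],[0,0,0],0]]'

```text
time: 21.45
ee_pos: [0.5575, 0.0629, 0.0727]
tcp_rot: [180.0, -0.0, 90.0]
wrist_force: [0.3, 0.2, -0.6]
opening: 0.0093
grasp_force: 39.2
```

Emit:
servo_tool --moves '[[[0,0,0],[0,0,0.001],0],[[0,0,0],[0,0,0],0],[[0,0,0],[0,0,0],0]]'

```text
time: 21.75
ee_pos: [0.5573, 0.0629, 0.0712]
tcp_rot: [-180.0, 0.0, 90.0]
wrist_force: [-0.4, -0.2, -0.7]
opening: 0.0095
grasp_force: 39.1
```

Emit:
servo_tool --moves '[[[0,0,0],[0,0,0.001],0],[[0,0,0],[0,0,0],0]]'

```text
time: 21.95
ee_pos: [0.5574, 0.0629, 0.0704]
tcp_rot: [180.0, -0.0, 90.0]
wrist_force: [-0.7, -0.6, 1.6]
opening: 0.0094
grasp_force: 39.3
```

Emit:
servo_tool --moves '[[[0,0,0],[0,0,0.001],0],[[0,0,0],[0,0,0],0]]'

```text
time: 22.15
ee_pos: [0.5574, 0.0629, 0.0697]
tcp_rot: [180.0, -0.0, 90.0]
wrist_force: [-1.6, 0.8, 4.7]
opening: 0.0092
grasp_force: 39.6
```

Emit:
servo_tool --moves '[[[0,0,0],[0,0,-0.0005],10],[[0,0,0],[0,0,0],20],[[0,0,0],[0,0,0],30],[[0,0,0],[0,0,0],30],[[0,0,0],[0,0,0],30],[[0,0,0],[0,0,-0.01],30],[[0,0,0],[0,0,-0.03],30],[[0,0,0],[0,0,-0.04],30],[[0,0,0],[0,0,-0.04],30],[[0,0,0],[0,0,0],30],[[0,0,0],[0,0,0],30]]'

```text
time: 23.25
ee_pos: [0.5579, 0.0629, 0.1912]
tcp_rot: [179.9, -0.0, 90.0]
wrist_force: [-1.5, -0.8, -1.1]
opening: 0.0255
grasp_force: 0.0
```

Run:
```python
from h import *
np.set_printoptions(precision=4,suppress=True)
o=get_obs();print(o['ee_pos'],o['opening'],o['wrist_force'])
im,d,P=snap('wrist','w6.png')
for n in ('pan','bolt','pan_grip','scale'):
    for r in mark_of(n,'wrist')[:1]: print(n,r['score'],w('wrist',r['xyz']))
m=(P[:,:,2]>.075)&(P[:,:,2]<.086)&(P[:,:,0]>.48)&(P[:,:,0]<.62)&(P[:,:,1]>-.01)&(P[:,:,1]<.13)&(d>0)
Q=P[m]
for s,e in((.495,.51),(.54,.56),(.595,.606)):
    q=Q[(Q[:,0]>s)&(Q[:,0]<e)&(Q[:,1]>.1)];print(s,len(q),np.median(q[:,2]) if len(q) else 0)
```

```text
[0.5579 0.0629 0.1912] 0.025489095303314856 [-1.5496 -0.8375 -1.0932]
pan 0.94 [0.5474 0.054  0.0523]
bolt 0.6 [0.5548 0.0615 0.0564]
pan_grip 0.78 [0.4946 0.057  0.1081]
0.495 139 0.07839604985953562
0.54 139 0.07860792247573811
0.595 104 0.07845497793216609
```

View pics/w6.png

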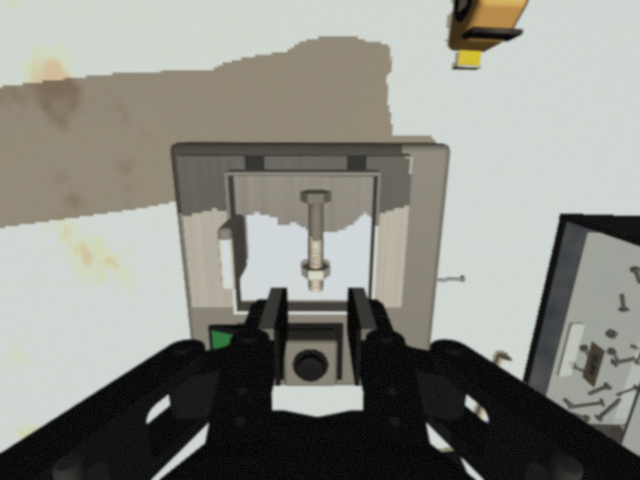

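The bolt lies in the pan (head (315, 195), nut (315, 270)). The pan is level and seated, the key is up and the gripper is clear, so I'm handing in.

```bash
python3 -c "
from workcell import job_done
print(job_done())"
```

```text
the job is handed in; nothing more can be done
None
```

The job is handed in (no verdict was returned): the pan is seated level in the deck grooves, the key was pressed its full 5 mm for over a second with the pan empty and then released, and the bolt was then laid in the pan. The highest force I read on the scale was about 11 N.

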